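# Clamp a brick slip in the sprung cradle

### The job

Load the terracotta brick slip lying at the wide end of the pine cradle: hold the sprung jaw open by its steel guide bar before the slip reaches it, and meanwhile slide the slip along the deck into the channel and under the hood until you feel that it has pushed the sprung buffer hidden there well in. Then let the jaw close on the slip while it is still pressed home, so that it stays clamped squarely with the buffer pushed in, and leave the other things on the table where they are.

Things in the scene. Friction and masses are not known exactly. Their poses are not given: they have to be found in the camera images.
- cradle: Pine loading cradle fixed to the table, 450 x 220 mm, deck top 20 mm above the table. Origin: on the table below the middle of the channel mouth; x is the way the slip goes in, y points to the sprung jaw, z up. Deck from x=-260 to 190 mm. Fixed side batten: face at y=-30 mm, x=-10 to 170 mm, 18 mm high above the deck.
- mouth (a point): Middle of the channel mouth on the deck's top (cradle x=0, y=0, z=20 mm), axes as the cradle's. Two fixed dark wooden fences, 14 mm high, lead to it as a funnel: inner faces at y=+76 and -72 mm at x=-138 mm, narrowing to +34 and -30 mm at x=-8 mm.
- hood (a point): Middle of the top of the plywood hood over the channel's far part: x=70 to 190 mm, y=-60 to 60 mm, underside 26 mm and top 36 mm above the deck, closed at its far end.
- jaw (a joint): Opening of the sprung wooden jaw, m, 0 to 0.032, along cradle +y. Its clamping face (x=0 to 130 mm, 19 mm high) lies at cradle y = 12 mm + opening. Its front end is square: shut, it blocks the slip. At 0.018 the slip just fits, at 0.022 to 0.026 it enters freely. The spring shuts it with about 4 N at 0 and 7 N at 0.025.
- bar_face (a point): Point on the jaw's steel guide bar: on its -y face, at x=-120 mm, 36 mm above the deck. The straight bar runs along cradle x from -250 to 60 mm, 12 mm thick, 27 to 45 mm above the deck, so the slip passes beneath. Its -y face is at y = jaw opening: press it to +y to open the jaw and slide along it while pushing the slip below. Bracket to the jaw at x=25 to 60 mm, behind that face.
- slip_mid (a point): Centre of the terracotta brick slip to be loaded: 120 (x) x 60 (y) x 20 mm (z), about 0.25 to 0.42 kg, loose, lying flat on the deck in the funnel, a little askew; x along its length, pointing roughly along cradle x.
- buffer (a joint): How far the sprung buffer hidden under the hood is pushed in, m: 0 untouched, 0.006 fully in, where it is solid. Its spring is soft (1.2 N at first, 3 N fully in) but pushes an unclamped slip back. Its rest face lies somewhere between cradle x=100 and 125 mm (not told: to be felt).
- brush: Hand brush lying on the table; leave.
- float: Wooden float, plate 130 x 85 mm with an upright round handle, 64 mm high; leave.
- half_brick: Half brick 100 x 100 x 60 mm; leave.
- hammer: Hammer lying on the table; leave.
- scraper: Scraper with a steel blade, 240 mm long; leave.
- spray_bottle: White spray bottle with an orange head, 235 mm high; leave.
- long_slip: Longer brick slip 200 x 65 x 20 mm lying on the table, not for this cradle; leave.
Not all that is in view belongs to the job. Of the things shaped like the part that bears slip_mid, the terracotta one is meant.

How it is judged (in metres and radians):
On the way:
1. the jaw is held open at least 12 mm while the slip's nose is still outside the mouth (value of joint jaw above 0.012 m and x of slip_mid in the frame of cradle below -0.058 m), for 0.1 s.
At the end, for the whole second after the job is handed in: The slip lies flat on the deck in the channel with its far part under the hood, square to it within 0.05 rad and centred within 4 mm; the jaw has closed on it (opening 15.5 to 20.5 mm) and it still keeps the buffer pushed in by more than 1.5 mm (value of joint jaw between 0.0155 and 0.0205 m and value of joint buffer above 0.0015 m and x of slip_mid in the frame of cradle between 0.03 and 0.08 m and y of slip_mid in the frame of cradle between -0.004 and 0.004 m and z of slip_mid in the frame of cradle between 0.025 and 0.035 m and angle between the x axis of slip_mid and the x axis of cradle, either way round below 0.05 rad and angle between slip_mid's own z axis and vertical below 0.06 rad); the robot touches nothing.
It fails at once if a bystander (brush, float, half brick, hammer, scraper, spray bottle or long slip) is moved more than 25 mm (distance of any of brush, float, half_brick, hammer, scraper, spray_bottle, long_slip from where it was at the start of the episode above 0.025 m).
It also fails if it takes over 54 s, if anything falls off the work surface, if the arm or the gripper's body presses on something with over 40 N, if the wrist force passes 120 N, or if a joint passes its speed limit or range.

### The arm

A 6-joint arm with a two-finger parallel gripper is mounted at the origin on the work surface. World frame = base frame: x ahead of the robot, y to its left, z up, the work surface at z = 0. Lengths are in m, angles in degrees, forces in N, time in s.
With the tool pointing down it reaches from about 0.35 to 0.875 m from the base axis. Payload 4.2 kg.
Tool frame: the origin (TCP) lies on the centre line of the jaws, within the pads' length; the fingertips stand 19 mm ahead of it and the grasp point (between the pads) is the TCP; x points along the fingers, y is the direction in which the jaws open and shut, and the axes are right-handed (so a half turn about x gives the same grasp; the last joint's range is limited). The gripper opens to 87 mm and grips with 3 to 60 N. Pads are 19 mm wide; open, the fingers measure 117 mm over their backs; the gripper's body (75 mm by 190 mm) begins 51 mm behind the grasp point.
Start: joints at [77.899, 22.042, 0.453, 0, -68.411, -14.817], TCP at [0.283, 0.557, 0.242] pointing down, gripper open.
Joint ranges: [-179.83, 179.83], [-69.29, 118.12], [-61.27, 80.66], [-181.25, 117.63], [-171.15, -9.14], [-177.46, 177.46]. Speed limits (degrees/s): [159.86, 159.86, 180, 180, 180, 180].

### API

Orientations are given as a 3x3 rotation matrix whose columns are the frame's x, y, z axes.
In Python, from station import r, viewer, job, spotter gives the robot as it stands.
- The arm moves only by the tool play_rows, never from a script. Its argument "commands" is a list of rows, each an object of numbers: "fingers": the gripper command: -1 is fully open, 1 is shut, values between are in proportion; "tx", "ty", "tz": the shift along the tool's x, y, z normalised to -1 to 1, where 1 is 750 mm; "ax", "ay", "az": the turn, a rotation vector about the tool's x, y, z normalised to -1 to 1, where 1 is pi rad. In form: [{"fingers": .., "tx": .., "ty": .., "tz": .., "ax": .., "ay": .., "az": ..}, ...]. A call has 1 to 5 rows; each row is the pose to reach, as a shift and turn from the pose commanded when the call began, along the tool's axes at that moment, turning the shorter way round; what a row does not reach only later rows make up. A row lasts 1/12 s, in which the tool goes at most 41.7 mm and 7.16 degrees, less where a joint would pass 70% of its speed; a pose out of reach is approached as far as the arm can. A call with a number of a shift or a turn outside -1 to 1 is refused whole. A call with a gripper value outside its range is refused whole. The fingers move at their own pace and stop on an object; the grip force is fixed at half the most. Time passes only in rows, so rows that repeat a pose let the fingers close. It gives the time, the measured TCP pose, the force and the opening at its end, in the units of the state.
- r.sense(): the state, without advancing time (a new reading comes with each control period).
- viewer.capture(name): name is "scene" or "top"; returns a dict with "image" (400x640x3 uint8, red, green, blue), "fx", "fy", "cx", "cy" (pixels), "dist" ([k1, k2, p1, p2, k3] as OpenCV has them; the pictures are not rectified), "R" (3x3) and "t" (3): a world point X has camera coordinates R X + t. Camera axes: x right, y down, z forward; pixel columns grow to the right and rows downward; lengths in m; the calibration is good to about 2 mm. A picture is of the moment at which its call begins. There is no depth.
- job.finish_job(): hands the job in, once; it reports no verdict.
Trained networks look in a picture, given as the dict that the camera call returned (one of the last four; its "shot" number tells which), for a name from the list of things; names that differ only in an ending like _2 or _b are one class to them, and where a whole thing is asked for, a point or a joint stands for the part that bears it (a point fixed in the world has none). Each returns a list of dicts, best first, with "score" (0 to 1); they miss things now and then, are a little off and sometimes report something else, mostly with a low value. They report only what shows in the picture. A call takes as long as a camera call. They do not tell look-alikes from the thing itself.
- spotter.find_in(name, picture): "uv" ([column, row] in pixels, amid what is visible of it).
- spotter.silhouettes(name, picture): "region" (400x640 bool, what is visible of it) and "uv" ([column, row] in pixels, amid what is visible of it).
The state is a dict: "time_s": time; "joints": joint angles; "joint_velocities": joint speeds; "effort": joint torques, N m; "tcp_pos": TCP position; "ee_rot": TCP orientation; "wrist_force": force on the tool from outside, world axes, zero at the start; "moment": the same for the moment, N m; "gripper_width": opening from 0.0 (shut) to 1.0 (fully open).
Only numpy, scipy, OpenCV 4.12 (cv2) and the standard library are available. Lean on these libraries where they do the work, as an engineer would, in place of code of your own. Each camera call takes 0.05 s, during which the arm holds its last target. There are 200 camera calls.

## Working session

There is one attempt and no reset: what is moved stays moved. The work goes in short steps, Python scripts to look and compute and a tool call to move; the robot and the scene stay as the last step left them, time stands still between calls to the robot, and variables do not carry over. Pictures are saved under pics/ and viewed, about 8 in all and at most 12, crops included, and the job is handed in when it is done.

Besides the shell and the picture viewer there is one more tool, called as name([rows], argument=value, ...), one row to a line, values as JSON. play_rows: Moves the arm, as the interface text tells. Its arguments: {"type":"object","properties":{"commands":{"type":"array"}},"required":["commands"]}

```bash
ls; mkdir -p pics
cat > h.py <<'E'
import numpy as np, cv2
from station import r, viewer, job, spotter
def save(n,im): cv2.imwrite('pics/'+n, im[:,:,::-1])
def K(p): return np.array([[p['fx'],0,p['cx']],[0,p['fy'],p['cy']],[0,0,1.]])
def proj(p,X):
    rv,_=cv2.Rodrigues(np.array(p['R'],float))
    return cv2.projectPoints(np.array(X,float).reshape(-1,1,3),rv,np.array(p['t'],float),K(p),np.array(p['dist'],float))[0].reshape(-1,2)
def back(p,uv,z):
    n=cv2.undistortPoints(np.array(uv,float).reshape(-1,1,2),K(p),np.array(p['dist'],float)).reshape(-1,2)
    R=np.array(p['R']);t=np.array(p['t']).reshape(3)
    C=-R.T@t; d=np.c_[n,np.ones(len(n))]@R
    return C+d*((z-C[2])/d[:,2])[:,None]
E
python3 - <<'E'
from h import *
a=viewer.capture('top');b=viewer.capture('scene')
save('top0.png',a['image']);save('scene0.png',b['image'])
for n,p in (('top',a),('scene',b)):
    print(n,'C',-np.array(p['R']).T@np.array(p['t']))
    for k in ['cradle','slip_mid','jaw','bar_face','hood','mouth','long_slip']:
        print(k,[(np.round(d['uv']).tolist(),round(d['score'],2)) for d in spotter.find_in(k,p)][:3])
s=r.sense();print(s['time_s'],s['tcp_pos'],s['ee_rot'],s['wrist_force'])
E
```

```text
pics
top C [0.50750464 0.03561866 1.15809439]
cradle [([303.0, 212.0], 0.55)]
slip_mid [([400.0, 280.0], 0.86), ([339.0, 210.0], 0.85), ([418.0, 209.0], 0.82)]
jaw [([304.0, 216.0], 0.97), ([453.0, 154.0], 0.19)]
bar_face [([299.0, 212.0], 0.75)]
hood [([306.0, 211.0], 0.96), ([262.0, 145.0], 0.15)]
mouth [([302.0, 209.0], 0.79)]
long_slip [([452.0, 153.0], 0.6)]
scene C [1.60565378 0.43396108 1.25238747]
cradle [([337.0, 207.0], 0.72)]
slip_mid [([306.0, 192.0], 0.81), ([288.0, 262.0], 0.69), ([285.0, 150.0], 0.67)]
jaw [([327.0, 193.0], 0.74)]
bar_face [([326.0, 193.0], 0.88)]
hood [([336.0, 205.0], 0.91)]
mouth [([335.0, 206.0], 0.64)]
long_slip [([202.0, 202.0], 0.96)]
0.8 [0.28288671 0.55728487 0.24159633] [[-1.29866070e-05 -4.52690591e-01 -8.91667667e-01]
 [ 5.57790802e-05 -8.91667666e-01  4.52690590e-01]
 [-9.99999998e-01 -4.38574876e-05  3.68304024e-05]] [-0.46069993 -0.20246646  0.08710355]
```

View pics/top0.png

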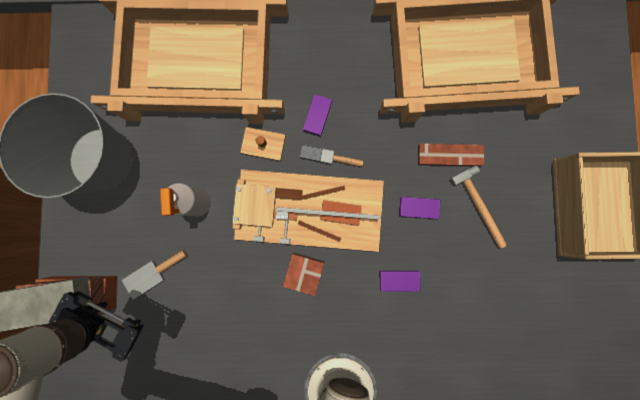

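View pics/scene0.png

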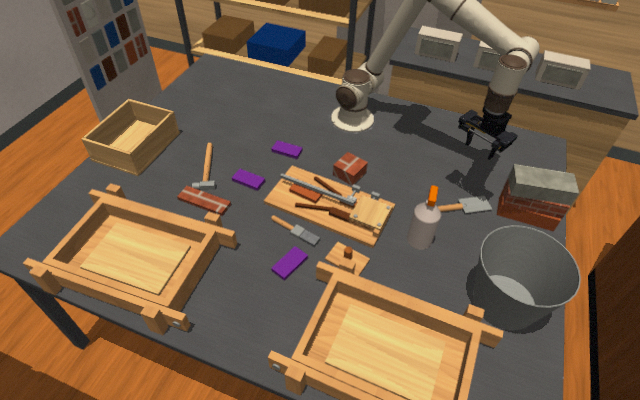

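The top view shows the cradle with the hood on the left at (255,205), the wide end on the right, and the steel bar along row ~214. There are four slip-shaped things: terracotta at (340,212), and purple at (400,281), (420,208) and (318,115). The terracotta one lying in the funnel fits the description. I'll confirm it in an enlarged crop, which also serves for finding the corners.

Run:
```python
from h import *
a=viewer.capture('top')
c=a['image'][160:260,225:392]
save('crop1.png',cv2.resize(c,(167*4+0,400),interpolation=cv2.INTER_CUBIC)) if 0 else save('crop1.png',cv2.resize(c,None,fx=4.75,fy=4.75,interpolation=cv2.INTER_CUBIC))
m=np.array(spotter.silhouettes('cradle',a)[0]['region']).astype(np.uint8)
m=max(cv2.findContours(m,0,2)[0],key=cv2.contourArea)
print('cr',cv2.boxPoints(cv2.minAreaRect(m)).round(1).tolist(), cv2.approxPolyDP(m,4,True).reshape(-1,2).tolist())
```

```text
cr [[231.3000030517578, 239.60000610351562], [237.0, 169.10000610351562], [384.0, 181.0], [378.29998779296875, 251.5]] [[242, 172], [235, 195], [235, 239], [378, 249], [381, 181]]
```

View pics/crop1.png

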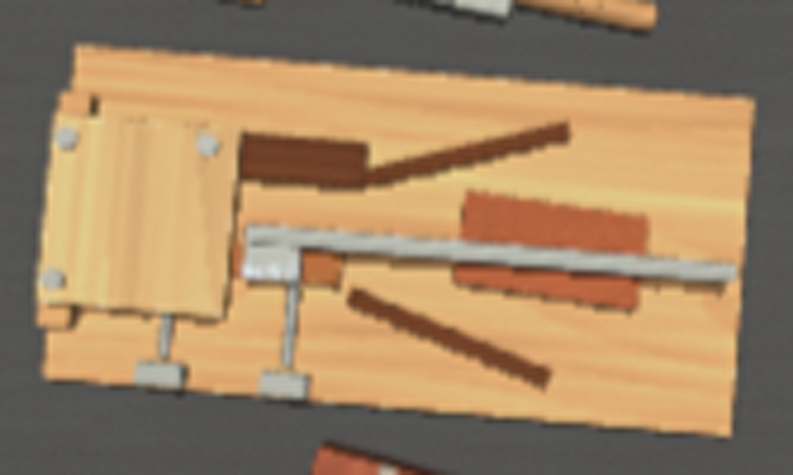

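```bash
cat >> h.py <<'E'
from scipy.optimize import least_squares
def px(c,o=(225,160),s=4.75): return (np.array(c,float)+.5)/s-.5+np.array(o)
def T(q,P):
    c,s=np.cos(q[2]),np.sin(q[2]); P=np.array(P,float).reshape(-1,3)
    return np.c_[q[0]+c*P[:,0]-s*P[:,1],q[1]+s*P[:,0]+c*P[:,1],P[:,2]]
E
python3 - <<'E'
from h import *
a=viewer.capture('top');b=viewer.capture('scene')
uv=px([(76,44),(754,99),(732,436),(42,380),(246,226),(737,265),(240,123),(225,320)])
P=np.array([(190,-110,20),(-260,-110,20),(-260,110,20),(190,110,20),(60,0,65),(-250,0,65),(70,-60,56),(70,60,56)])/1e3
f=lambda q:(proj(a,T(q,P))-uv).ravel()
q=least_squares(f,[.52,.05,1.5],loss='soft_l1').x
print('cradle',q,np.degrees(q[2]));print(f(q).reshape(-1,2).round(2).tolist())
us=px([(463,191),(648,217),(638,311),(453,284)])
S=np.array([(60,-30,40),(-60,-30,40),(-60,30,40),(60,30,40)])/1e3
g=lambda q:(proj(a,T(q,S))-us).ravel()
w=least_squares(g,[.52,.0,1.5]).x
c,s=np.cos(q[2]),np.sin(q[2]);d=w[:2]-q[:2]
print('slip',w,'in cradle',c*d[0]+s*d[1],-s*d[0]+c*d[1],np.degrees(w[2]-q[2]),g(w).round(1).tolist())
np.save('q.npy',q)
# overlay on both
for n,p in (('t',a),('s',b)):
    im=p['image'].copy()
    im=cv2.resize(im,None,fx=4,fy=4,interpolation=cv2.INTER_CUBIC)
    def L(pts,col): 
        u=((proj(p,pts)+.5)*4-.5).round().astype(np.int32); cv2.polylines(im,[u],True,col,1)
    R=lambda x0,x1,y0,y1,z:T(q,np.array([(x0,y0,z),(x1,y0,z),(x1,y1,z),(x0,y1,z)])/1e3)
    L(R(-260,190,-110,110,20),(0,255,0));L(R(70,190,-60,60,56),(0,0,255));L(R(-250,60,0,12,65),(255,0,255));L(T(w,S),(255,255,0))
    x,y=((proj(p,T(q,[(-.035,0,.03)]))[0])*4).astype(int)
    save('ov_%s.png'%n,im[y-250:y+250,x-390:x+390])
E
```

```text
cradle [0.5515288  0.12521074 1.47862275] 84.71884286855389
[[-0.17, 0.35], [0.17, 0.08], [-0.08, 0.08], [0.03, -0.25], [-0.02, -0.43], [0.21, -0.23], [0.16, 1.4], [-0.31, -0.46]]
slip [ 0.53883221 -0.00745967  1.42377839] in cradle -0.13327586273888695 0.00043129223892097654 -3.142350206881164 [0.2, 0.2, 0.3, -0.0, -0.2, -0.2, -0.3, 0.1]
```

View pics/ov_s.png

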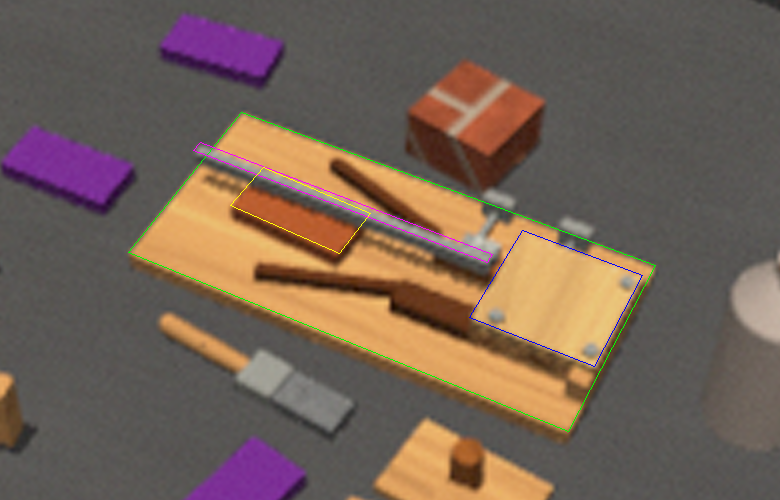

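The overlay fits in both views: cradle origin at (0.5515, 0.1252), yaw 84.7°; slip at cradle x=-133 mm, y≈0, yaw -3°. 

Plan:
- Set the fingers about 20 mm apart, across the cradle. The +y finger's back holds the bar, and both finger fronts push the slip's rear.
- Release the jaw at the end by closing the gripper while still pressing.

```bash
cat > mv.py <<'E'
import sys
from h import *
from scipy.spatial.transform import Rotation as Ro
q=np.load('q.npy')
def cur():
    s=r.sense();p=np.array(s['tcp_pos']);c,sn=np.cos(q[2]),np.sin(q[2]);d=p[:2]-q[:2]
    Rc=np.array([[c,-sn,0],[sn,c,0],[0,0,1]])
    return s,np.array([c*d[0]+sn*d[1],-sn*d[0]+c*d[1],p[2]-.02])*1e3,Rc
def go(x,y,z):  # target of TCP in cradle mm, z above deck
    s,m,Rc=cur();R=np.array(s['ee_rot']);X=T(q,[(x/1e3,y/1e3,z/1e3+.02)])[0]
    Rt=Rc@np.array([[0,0,1.],[0,1,0],[-1,0,0]])
    print('now',m.round(1),'F',(Rc.T@s['wrist_force']).round(1),'w',s['gripper_width'],'t',s['time_s'])
    print('t',(R.T@(X-s['tcp_pos'])/.75).round(4),'a',(Ro.from_matrix(R.T@Rt).as_rotvec()/np.pi).round(4),'world',X.round(3))
if __name__=='__main__': go(*map(float,sys.argv[1:4]))
E
python3 mv.py -225 -34 222
```

```text
now [405.5 307.3 221.6] F [0.4 0.4 0.1] w 1.0006152908805601 t 1.0
t [-6.000e-04  6.137e-01 -7.329e-01] a [0.3798 0.     0.    ] world [ 0.565 -0.102  0.242]
```

play_rows([
  {"fingers": 0.54,"tx": 0,"ty": 0.24,"tz": -0.12,"ax": 0.19,"ay": 0,"az": 0},
  {"fingers": 0.54,"tx": 0,"ty": 0.24,"tz": -0.12,"ax": 0.19,"ay": 0,"az": 0},
  {"fingers": 0.54,"tx": 0,"ty": 0.24,"tz": -0.12,"ax": 0.19,"ay": 0,"az": 0},
  {"fingers": 0.54,"tx": 0,"ty": 0.24,"tz": -0.12,"ax": 0.19,"ay": 0,"az": 0},
  {"fingers": 0.54,"tx": 0,"ty": 0.24,"tz": -0.12,"ax": 0.19,"ay": 0,"az": 0},
])

```text
time_s: 1.42
tcp_pos: [0.2812, 0.3533, 0.2414]
ee_rot: [[-0.0, -0.878, -0.478], [-0.001, -0.478, 0.878], [-1.0, 0.001, -0.0]]
wrist_force: [0.1, -0.2, -0.1]
gripper_width: 0.704
```

```bash
python3 mv.py -225 -34 222
```

```text
now [202.2 290.1 221.4] F [-0.2 -0.2 -0.1] w 0.7044663962878684 t 1.4167
t [-6.000e-04 -4.190e-02 -7.138e-01] a [ 1.879e-01 -2.000e-04 -1.000e-04] world [ 0.565 -0.102  0.242]
```

play_rows([
  {"fingers": 0.54,"tx": 0,"ty": -0.0419,"tz": -0.7138,"ax": 0.1879,"ay": 0,"az": 0},
  {"fingers": 0.54,"tx": 0,"ty": -0.0419,"tz": -0.7138,"ax": 0.1879,"ay": 0,"az": 0},
  {"fingers": 0.54,"tx": 0,"ty": -0.0419,"tz": -0.7138,"ax": 0.1879,"ay": 0,"az": 0},
  {"fingers": 0.54,"tx": 0,"ty": -0.0419,"tz": -0.7138,"ax": 0.1879,"ay": 0,"az": 0},
  {"fingers": 0.54,"tx": 0,"ty": -0.0419,"tz": -0.7138,"ax": 0.1879,"ay": 0,"az": 0},
])

```text
time_s: 1.83
tcp_pos: [0.3934, 0.1781, 0.2422]
ee_rot: [[0.001, -0.996, 0.091], [0.001, 0.091, 0.996], [-1.0, -0.001, 0.001]]
wrist_force: [1.3, 0.6, -0.7]
gripper_width: 0.321
```

```bash
python3 mv.py -225 -34 222
```

```text
now [ 38.1 162.4 222.2] F [ 0.7 -1.2 -0.7] w 0.32059578882622286 t 1.8333
t [ 1.000e-04 -2.614e-01 -3.511e-01] a [0.0004 0.0004 0.0004] world [ 0.565 -0.102  0.242]
```

play_rows([
  {"fingers": 0.54,"tx": 0,"ty": -0.2614,"tz": -0.3511,"ax": 0,"ay": 0,"az": 0},
  {"fingers": 0.54,"tx": 0,"ty": -0.2614,"tz": -0.3511,"ax": 0,"ay": 0,"az": 0},
  {"fingers": 0.54,"tx": 0,"ty": -0.2614,"tz": -0.3511,"ax": 0,"ay": 0,"az": 0},
  {"fingers": 0.54,"tx": 0,"ty": -0.2614,"tz": -0.3511,"ax": 0,"ay": 0,"az": 0},
  {"fingers": 0.54,"tx": 0,"ty": -0.2614,"tz": -0.3511,"ax": 0,"ay": 0,"az": 0},
])

```text
time_s: 2.25
tcp_pos: [0.5031, 0.0006, 0.2419]
ee_rot: [[0.001, -0.996, 0.086], [0.0, 0.086, 0.996], [-1.0, -0.001, 0.0]]
wrist_force: [1.0, 1.3, 0.1]
gripper_width: 0.232
```

```bash
python3 mv.py -225 -36 100
```

```text
now [-128.6   36.7  221.9] F [ 1.4 -0.9  0.1] w 0.2323075128305865 t 2.25
t [ 0.1626 -0.096  -0.1292] a [0.0019 0.0001 0.0003] world [ 0.567 -0.102  0.12 ]
```

play_rows([
  {"fingers": 0.54,"tx": 0,"ty": -0.096,"tz": -0.1292,"ax": 0,"ay": 0,"az": 0},
  {"fingers": 0.54,"tx": 0,"ty": -0.096,"tz": -0.1292,"ax": 0,"ay": 0,"az": 0},
  {"fingers": 0.54,"tx": 0.16,"ty": -0.096,"tz": -0.1292,"ax": 0,"ay": 0,"az": 0},
  {"fingers": 0.54,"tx": 0.16,"ty": -0.096,"tz": -0.1292,"ax": 0,"ay": 0,"az": 0},
  {"fingers": 0.54,"tx": 0.16,"ty": -0.096,"tz": -0.1292,"ax": 0,"ay": 0,"az": 0},
])

```text
time_s: 2.67
tcp_pos: [0.5664, -0.1013, 0.1214]
ee_rot: [[0.003, -0.996, 0.088], [0.0, 0.088, 0.996], [-1.0, -0.003, 0.001]]
wrist_force: [1.2, 0.2, 0.8]
gripper_width: 0.226
```

play_rows([
  {"fingers": 0.54,"tx": 0,"ty": 0,"tz": 0,"ax": 0,"ay": 0,"az": 0},
  {"fingers": 0.54,"tx": 0,"ty": 0,"tz": 0,"ax": 0,"ay": 0,"az": 0},
  {"fingers": 0.54,"tx": 0,"ty": 0,"tz": 0,"ax": 0,"ay": 0,"az": 0},
])

```text
time_s: 2.92
tcp_pos: [0.5669, -0.0998, 0.124]
ee_rot: [[0.003, -0.996, 0.085], [-0.001, 0.085, 0.996], [-1.0, -0.003, -0.0]]
wrist_force: [0.5, 0.4, 1.0]
gripper_width: 0.23
```

```bash
python3 mv.py -225 -36 25
python3 - <<'E'
from h import *
a=viewer.capture('top');b=viewer.capture('scene')
f=lambda p,x,y,s:cv2.resize(p['image'][y:y+110,x:x+130],None,fx=s,fy=s,interpolation=cv2.INTER_CUBIC)
save('near1.png',np.hstack([f(a,290,155,3),f(b,235,120,3)]))
E
```

```text
now [-222.6  -36.   104. ] F [ 0.5 -0.5  1. ] w 0.23041277674879818 t 2.9167
t [ 0.1054  0.0004 -0.0031] a [ 0.0022 -0.0001  0.0009] world [ 0.567 -0.102  0.045]
```

View pics/near1.png

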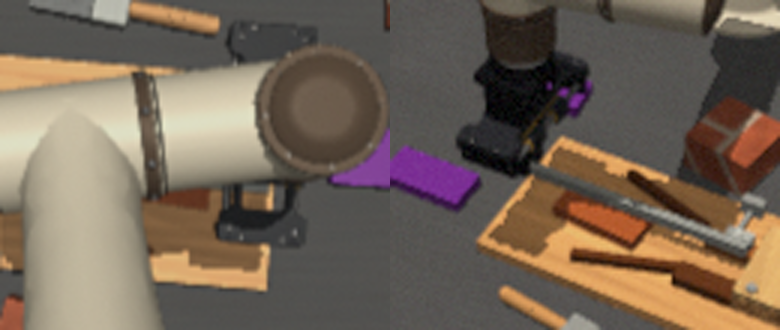

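The gripper hangs over the wide end of the deck, behind the slip (scene panel, roughly (500,150) in the crop), with the bar and slip undisturbed. Descending.

play_rows([
  {"fingers": 0.54,"tx": 0.05,"ty": 0,"tz": -0.003,"ax": 0.002,"ay": 0,"az": 0.001},
  {"fingers": 0.54,"tx": 0.08,"ty": 0,"tz": -0.003,"ax": 0.002,"ay": 0,"az": 0.001},
  {"fingers": 0.54,"tx": 0.1,"ty": 0,"tz": -0.003,"ax": 0.002,"ay": 0,"az": 0.001},
  {"fingers": 0.54,"tx": 0.105,"ty": 0,"tz": -0.003,"ax": 0.002,"ay": 0,"az": 0.001},
  {"fingers": 0.54,"tx": 0.105,"ty": 0,"tz": -0.003,"ax": 0.002,"ay": 0,"az": 0.001},
])

```text
time_s: 3.43
tcp_pos: [0.5661, -0.1016, 0.0446]
ee_rot: [[-0.002, -0.996, 0.091], [0.0, 0.091, 0.996], [-1.0, 0.002, 0.0]]
wrist_force: [-0.0, -0.5, 0.6]
gripper_width: 0.226
```

play_rows([
  {"fingers": 0.54,"tx": 0,"ty": 0,"tz": 0,"ax": 0,"ay": 0,"az": 0},
  {"fingers": 0.54,"tx": 0,"ty": 0,"tz": 0,"ax": 0,"ay": 0,"az": 0},
])

```text
time_s: 3.6
tcp_pos: [0.567, -0.1018, 0.0457]
ee_rot: [[0.001, -0.996, 0.092], [0.0, 0.092, 0.996], [-1.0, -0.001, 0.001]]
wrist_force: [0.1, 0.2, 1.0]
gripper_width: 0.23
```

```bash
python3 mv.py -225 -20 25
```

```text
now [-224.7  -36.3   25.7] F [ 0.2 -0.1  1. ] w 0.2304477344135263 t 3.6
t [ 0.0009  0.0217 -0.0004] a [0.0002 0.0002 0.0004] world [ 0.551 -0.101  0.045]
```

play_rows([
  {"fingers": 0.54,"tx": 0,"ty": 0.006,"tz": 0,"ax": 0,"ay": 0,"az": 0},
  {"fingers": 0.54,"tx": 0,"ty": 0.012,"tz": 0,"ax": 0,"ay": 0,"az": 0},
  {"fingers": 0.54,"tx": 0,"ty": 0.018,"tz": 0,"ax": 0,"ay": 0,"az": 0},
  {"fingers": 0.54,"tx": 0,"ty": 0.022,"tz": 0,"ax": 0,"ay": 0,"az": 0},
  {"fingers": 0.54,"tx": 0,"ty": 0.022,"tz": 0,"ax": 0,"ay": 0,"az": 0},
])

```text
time_s: 4.02
tcp_pos: [0.5502, -0.1006, 0.0444]
ee_rot: [[0.001, -0.996, 0.092], [0.0, 0.092, 0.996], [-1.0, -0.001, 0.0]]
wrist_force: [3.8, -1.2, -0.3]
gripper_width: 0.23
```

```bash
python3 mv.py -225 0 25
```

```text
now [-225.   -19.5   24.4] F [-0.9 -3.9 -0.3] w 0.23030865780555454 t 4.0167
t [-0.0009  0.026   0.    ] a [0.0001 0.0001 0.0003] world [ 0.531 -0.099  0.045]
```

play_rows([
  {"fingers": 0.54,"tx": 0,"ty": 0.008,"tz": 0,"ax": 0,"ay": 0,"az": 0},
  {"fingers": 0.54,"tx": 0,"ty": 0.016,"tz": 0,"ax": 0,"ay": 0,"az": 0},
  {"fingers": 0.54,"tx": 0,"ty": 0.024,"tz": 0,"ax": 0,"ay": 0,"az": 0},
  {"fingers": 0.54,"tx": 0,"ty": 0.0245,"tz": 0,"ax": 0,"ay": 0,"az": 0},
  {"fingers": 0.54,"tx": 0,"ty": 0.0245,"tz": 0,"ax": 0,"ay": 0,"az": 0},
])

```text
time_s: 4.43
tcp_pos: [0.5332, -0.099, 0.0445]
ee_rot: [[0.002, -0.996, 0.091], [0.0, 0.091, 0.996], [-1.0, -0.002, 0.0]]
wrist_force: [6.7, -2.0, -1.2]
gripper_width: 0.228
```

```bash
python3 mv.py -225 0 25
python3 - <<'E'
from h import *
q=np.load('q.npy')
a=viewer.capture('top');b=viewer.capture('scene')
x,y=240,125
im=cv2.resize(b['image'][y:y+110,x:x+150],None,fx=5.3,fy=5.3,interpolation=cv2.INTER_CUBIC)
for o in (0,24):
    u=proj(b,T(q,np.array([(-250,o,65),(60,o,65),(60,o+12,65),(-250,o+12,65)])/1e3))
    u=((u+.5-[x,y])*5.3-.5).round().astype(np.int32);cv2.polylines(im,[u],True,(255,0,255) if o else (0,255,255),1)
save('near2.png',im)
E
```

```text
now [-224.9   -2.4   24.5] F [-1.4 -6.8 -1.2] w 0.22825532908210125 t 4.4333
t [-0.0007  0.0032 -0.0001] a [0.0003 0.0001 0.0008] world [ 0.531 -0.099  0.045]
```

View pics/near2.png

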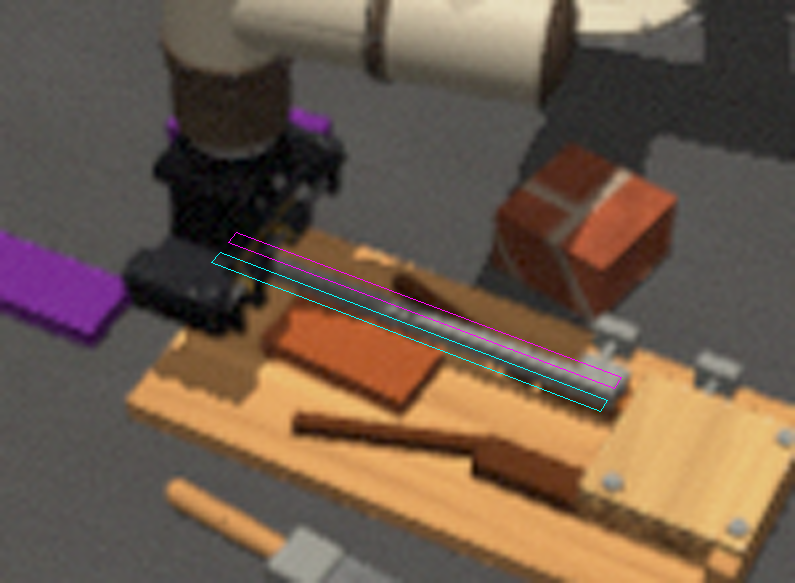

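The bar follows the finger: its end sits near the magenta 24 mm outline at (615,380), and 6.8 N also implies about 22–23 mm open. The slip is still in place at (350,355). Adding 1.5 mm of opening and starting the push.

play_rows([
  {"fingers": 0.54,"tx": 0,"ty": 0.002,"tz": 0.008,"ax": 0,"ay": 0,"az": 0},
  {"fingers": 0.54,"tx": 0,"ty": 0.002,"tz": 0.016,"ax": 0,"ay": 0,"az": 0},
  {"fingers": 0.54,"tx": 0,"ty": 0.002,"tz": 0.024,"ax": 0,"ay": 0,"az": 0},
  {"fingers": 0.54,"tx": 0,"ty": 0.002,"tz": 0.032,"ax": 0,"ay": 0,"az": 0},
  {"fingers": 0.54,"tx": 0,"ty": 0.002,"tz": 0.04,"ax": 0,"ay": 0,"az": 0},
])

```text
time_s: 4.95
tcp_pos: [0.5349, -0.0697, 0.0449]
ee_rot: [[0.002, -0.996, 0.091], [-0.001, 0.091, 0.996], [-1.0, -0.002, -0.001]]
wrist_force: [7.3, -7.1, 1.8]
gripper_width: 0.23
```

```bash
python3 mv.py -100 0 25
```

```text
now [-195.6   -1.4   24.9] F [-6.4 -7.9  1.8] w 0.2302846746734193 t 4.95
t [-0.0002  0.0017  0.1275] a [ 0.0004 -0.0003  0.0008] world [0.542 0.026 0.045]
```

play_rows([
  {"fingers": 0.54,"tx": 0,"ty": 0,"tz": 0.014,"ax": 0,"ay": 0,"az": 0},
  {"fingers": 0.54,"tx": 0,"ty": 0,"tz": 0.028,"ax": 0,"ay": 0,"az": 0},
  {"fingers": 0.54,"tx": 0,"ty": 0,"tz": 0.042,"ax": 0,"ay": 0,"az": 0},
  {"fingers": 0.54,"tx": 0,"ty": 0,"tz": 0.056,"ax": 0,"ay": 0,"az": 0},
  {"fingers": 0.54,"tx": 0,"ty": 0,"tz": 0.07,"ax": 0,"ay": 0,"az": 0},
])

```text
time_s: 5.37
tcp_pos: [0.5391, -0.0175, 0.0449]
ee_rot: [[0.001, -0.996, 0.091], [-0.001, 0.091, 0.996], [-1.0, -0.001, -0.001]]
wrist_force: [6.4, -8.1, 2.8]
gripper_width: 0.232
```

```bash
python3 mv.py -100 0 25;  python3 - <<'E'
from h import *
q=np.load('q.npy')
b=viewer.capture('scene')
x,y=240,125
im=cv2.resize(b['image'][y:y+110,x:x+150],None,fx=5.3,fy=5.3,interpolation=cv2.INTER_CUBIC)
R=lambda x0,x1,y0,y1,z:np.array([(x0,y0,z),(x1,y0,z),(x1,y1,z),(x0,y1,z)])/1e3
for P,c in ((R(-250,60,24,36,65),(255,0,255)),(R(-132,-12,-30,30,40),(255,255,0))):
    u=((proj(b,T(q,P))+.5-[x,y])*5.3-.5).round().astype(np.int32);cv2.polylines(im,[u],True,c,1)
save('near3.png',im)
E
```

```text
now [-143.2   -0.8   24.9] F [-7.4 -7.2  2.8] w 0.2321122157175677 t 5.3667
t [-0.0002  0.001   0.0576] a [ 0.0004 -0.0004  0.0003] world [0.542 0.026 0.045]
```

View pics/near3.png

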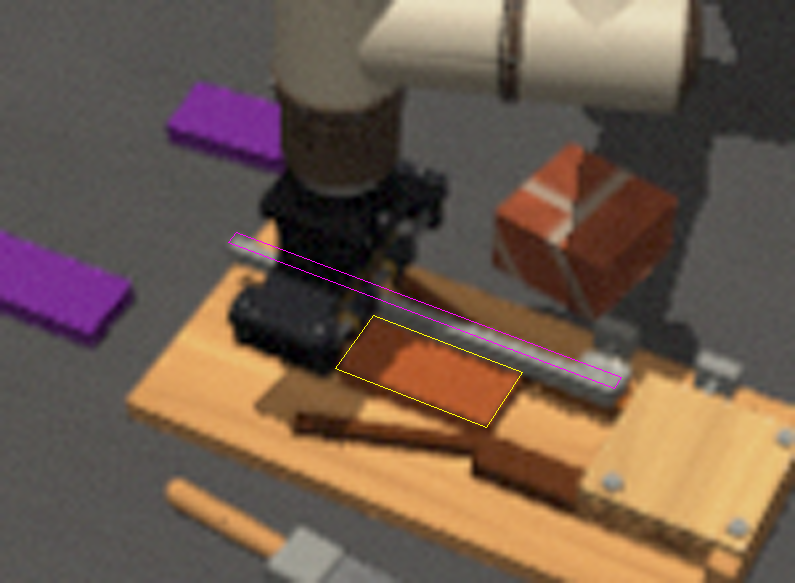

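The slip now lies square, matching the yellow outline (nose at (505,400), about 12 mm before the mouth), and the bar is on the 24 mm outline. Continuing.

play_rows([
  {"fingers": 0.54,"tx": 0,"ty": 0,"tz": 0.012,"ax": 0,"ay": 0,"az": 0},
  {"fingers": 0.54,"tx": 0,"ty": 0,"tz": 0.024,"ax": 0,"ay": 0,"az": 0},
  {"fingers": 0.54,"tx": 0,"ty": 0,"tz": 0.036,"ax": 0,"ay": 0,"az": 0},
  {"fingers": 0.54,"tx": 0,"ty": 0,"tz": 0.048,"ax": 0,"ay": 0,"az": 0},
  {"fingers": 0.54,"tx": 0,"ty": 0,"tz": 0.06,"ax": 0,"ay": 0,"az": 0},
])

```text
time_s: 5.83
tcp_pos: [0.5434, 0.0272, 0.0449]
ee_rot: [[0.001, -0.996, 0.091], [-0.001, 0.091, 0.996], [-1.0, -0.001, -0.001]]
wrist_force: [6.9, -9.4, 2.6]
gripper_width: 0.229
```

```bash
python3 mv.py -60 -1 25
```

```text
now [-98.4  -0.9  24.9] F [-8.8 -7.8  2.6] w 0.22854405397402142 t 5.8333
t [-0.0002 -0.0001  0.0511] a [ 0.0002 -0.0004  0.0003] world [0.547 0.065 0.045]
```

play_rows([
  {"fingers": 0.54,"tx": 0,"ty": 0,"tz": 0.01,"ax": 0,"ay": 0,"az": 0},
  {"fingers": 0.54,"tx": 0,"ty": 0,"tz": 0.02,"ax": 0,"ay": 0,"az": 0},
  {"fingers": 0.54,"tx": 0,"ty": 0,"tz": 0.03,"ax": 0,"ay": 0,"az": 0},
  {"fingers": 0.54,"tx": 0,"ty": 0,"tz": 0.04,"ax": 0,"ay": 0,"az": 0},
  {"fingers": 0.54,"tx": 0,"ty": 0,"tz": 0.05,"ax": 0,"ay": 0,"az": 0},
])

```text
time_s: 6.25
tcp_pos: [0.547, 0.0643, 0.0449]
ee_rot: [[0.001, -0.996, 0.092], [-0.001, 0.092, 0.996], [-1.0, -0.001, -0.001]]
wrist_force: [8.6, -9.6, 1.7]
gripper_width: 0.225
```

```bash
python3 mv.py -30 -1 25
```

```text
now [-61.   -1.1  24.9] F [-8.8 -9.4  1.7] w 0.22478293744044137 t 6.25
t [-0.0002  0.0001  0.0414] a [ 0.0002 -0.0003  0.0004] world [0.55  0.095 0.045]
```

play_rows([
  {"fingers": 0.54,"tx": 0,"ty": 0,"tz": 0.006,"ax": 0,"ay": 0,"az": 0},
  {"fingers": 0.54,"tx": 0,"ty": 0,"tz": 0.012,"ax": 0,"ay": 0,"az": 0},
  {"fingers": 0.54,"tx": 0,"ty": 0,"tz": 0.018,"ax": 0,"ay": 0,"az": 0},
  {"fingers": 0.54,"tx": 0,"ty": 0,"tz": 0.024,"ax": 0,"ay": 0,"az": 0},
  {"fingers": 0.54,"tx": 0,"ty": 0,"tz": 0.03,"ax": 0,"ay": 0,"az": 0},
])

```text
time_s: 6.67
tcp_pos: [0.5489, 0.0865, 0.0448]
ee_rot: [[0.001, -0.996, 0.091], [-0.001, 0.091, 0.996], [-1.0, -0.001, -0.001]]
wrist_force: [8.0, -8.8, 2.1]
gripper_width: 0.229
```

play_rows([
  {"fingers": 0.54,"tx": 0,"ty": 0,"tz": 0.003,"ax": 0,"ay": 0,"az": 0},
  {"fingers": 0.54,"tx": 0,"ty": 0,"tz": 0.006,"ax": 0,"ay": 0,"az": 0},
])

```text
time_s: 6.83
tcp_pos: [0.5493, 0.0909, 0.0448]
ee_rot: [[0.0, -0.996, 0.091], [-0.001, 0.091, 0.996], [-1.0, -0.001, -0.001]]
wrist_force: [7.4, -8.9, 2.5]
gripper_width: 0.231
```

play_rows([
  {"fingers": 0.54,"tx": 0,"ty": 0,"tz": 0.003,"ax": 0,"ay": 0,"az": 0},
  {"fingers": 0.54,"tx": 0,"ty": 0,"tz": 0.006,"ax": 0,"ay": 0,"az": 0},
])

```text
time_s: 7.0
tcp_pos: [0.5497, 0.0953, 0.0448]
ee_rot: [[0.0, -0.996, 0.092], [-0.001, 0.092, 0.996], [-1.0, -0.001, -0.001]]
wrist_force: [8.3, -10.0, 2.5]
gripper_width: 0.233
```

```bash
python3 mv.py -20 -1 25
```

```text
now [-30.   -1.   24.8] F [-9.2 -9.1  2.5] w 0.2334639606152406 t 7.0
t [-0.0003 -0.      0.0133] a [ 0.0002 -0.0005  0.0002] world [0.551 0.105 0.045]
```

play_rows([
  {"fingers": 0.54,"tx": 0,"ty": 0,"tz": 0.003,"ax": 0,"ay": 0,"az": 0},
  {"fingers": 0.54,"tx": 0,"ty": 0,"tz": 0.005,"ax": 0,"ay": 0,"az": 0},
])

```text
time_s: 7.17
tcp_pos: [0.5501, 0.099, 0.0448]
ee_rot: [[0.0, -0.996, 0.091], [-0.001, 0.091, 0.996], [-1.0, -0.001, -0.001]]
wrist_force: [9.5, -10.6, 1.9]
gripper_width: 0.232
```

play_rows([
  {"fingers": 0.54,"tx": 0,"ty": 0,"tz": 0.003,"ax": 0,"ay": 0,"az": 0},
  {"fingers": 0.54,"tx": 0,"ty": 0,"tz": 0.005,"ax": 0,"ay": 0,"az": 0},
])

```text
time_s: 7.33
tcp_pos: [0.5504, 0.1027, 0.0448]
ee_rot: [[0.0, -0.996, 0.092], [-0.002, 0.092, 0.996], [-1.0, -0.001, -0.001]]
wrist_force: [8.2, -9.6, 2.4]
gripper_width: 0.225
```

play_rows([
  {"fingers": 0.54,"tx": 0,"ty": 0,"tz": 0.003,"ax": 0,"ay": 0,"az": 0},
  {"fingers": 0.54,"tx": 0,"ty": 0,"tz": 0.005,"ax": 0,"ay": 0,"az": 0},
])

```text
time_s: 7.5
tcp_pos: [0.5507, 0.1062, 0.0448]
ee_rot: [[0.0, -0.996, 0.092], [-0.002, 0.092, 0.996], [-1.0, -0.0, -0.002]]
wrist_force: [8.8, -11.0, 2.9]
gripper_width: 0.23
```

play_rows([
  {"fingers": 0.54,"tx": 0,"ty": 0,"tz": 0.003,"ax": 0,"ay": 0,"az": 0},
  {"fingers": 0.54,"tx": 0,"ty": 0,"tz": 0.005,"ax": 0,"ay": 0,"az": 0},
])

```text
time_s: 7.67
tcp_pos: [0.5504, 0.1095, 0.0448]
ee_rot: [[-0.001, -0.996, 0.092], [-0.003, 0.092, 0.996], [-1.0, 0.001, -0.003]]
wrist_force: [6.5, -11.7, 3.7]
gripper_width: 0.228
```

```bash
python3 mv.py -20 -1 25
```

```text
now [-15.8  -0.4  24.8] F [-11.   -7.6   3.7] w 0.22842941509500836 t 7.6667
t [-0.0003 -0.0008 -0.0057] a [ 0.     -0.0009 -0.0004] world [0.551 0.105 0.045]
```

play_rows([
  {"fingers": 0.54,"tx": 0,"ty": 0,"tz": 0.002,"ax": 0,"ay": 0,"az": 0},
  {"fingers": 0.54,"tx": 0,"ty": 0,"tz": 0.004,"ax": 0,"ay": 0,"az": 0},
])

```text
time_s: 7.83
tcp_pos: [0.5505, 0.112, 0.0448]
ee_rot: [[-0.002, -0.996, 0.092], [-0.003, 0.092, 0.996], [-1.0, 0.002, -0.003]]
wrist_force: [7.9, -16.3, 4.8]
gripper_width: 0.226
```

play_rows([
  {"fingers": 0.54,"tx": 0,"ty": 0,"tz": 0.002,"ax": 0,"ay": 0,"az": 0},
  {"fingers": 0.54,"tx": 0,"ty": 0,"tz": 0.004,"ax": 0,"ay": 0,"az": 0},
])

```text
time_s: 8.0
tcp_pos: [0.5502, 0.1125, 0.0448]
ee_rot: [[-0.005, -0.996, 0.092], [-0.007, 0.092, 0.996], [-1.0, 0.004, -0.008]]
wrist_force: [11.4, -26.4, 5.9]
gripper_width: 0.229
```

```bash
python3 mv.py -20 -1 25
```

```text
now [-12.8   0.1  24.8] F [-25.2 -13.8   5.9] w 0.22871186824834133 t 8.0
t [-0.0002 -0.0015 -0.0096] a [-0.     -0.0025 -0.0012] world [0.551 0.105 0.045]
```

Fx went from about 9 N to 11–16 N and then jumped to 25 N, with only 0.5 mm of travel in the last step. That fits the soft buffer bottoming out. A quick look to rule out a jam.

```bash
cat > look.py <<'E'
import sys
from h import *
q=np.load('q.npy');xc=float(sys.argv[2]);o=float(sys.argv[3])
ims=[]
R=lambda x0,x1,y0,y1,z:np.array([(x0,y0,z),(x1,y0,z),(x1,y1,z),(x0,y1,z)])/1e3
for n,(x,y,w,h) in (('scene',(270,150,125,95)),('top',(225,160,125,95))):
    b=viewer.capture(n);s=6.2 if n=='scene' else 6.2
    im=cv2.resize(b['image'][y:y+h,x:x+w],None,fx=s,fy=s,interpolation=cv2.INTER_CUBIC)
    for P,c in ((R(-250,60,o,o+12,65),(255,0,255)),(R(xc-60,xc+60,-30,30,40),(255,255,0))):
        u=((proj(b,T(q,P))+.5-[x,y])*s-.5).round().astype(np.int32);cv2.polylines(im,[u],True,c,1)
    ims.append(im)
if sys.argv[4:]: im=cv2.resize(np.vstack(ims),None,fx=.5,fy=.5) if 0 else cv2.resize(np.hstack(ims),(800,304))
else: im=ims[0]
save(sys.argv[1],im)
E
python3 look.py near4.png 57 24
```

```text
(no output)
```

View pics/near4.png

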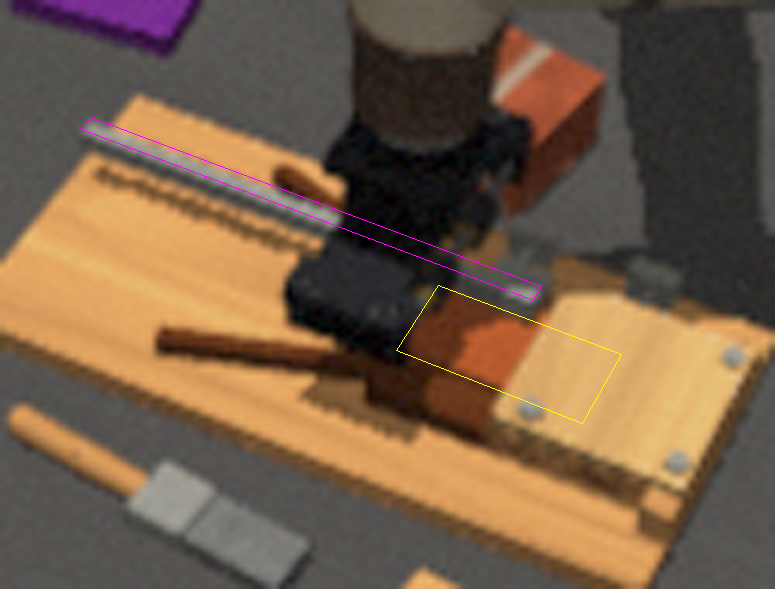

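The slip is in the channel under the hood, the rear edge is at the yellow outline (400–440, 290–350), and the bar is still at 24 mm. Nothing else is touching. Easing the press slightly, then closing the fingers to release the bar while still pressing.

play_rows([
  {"fingers": 0.54,"tx": 0,"ty": 0,"tz": -0.002,"ax": 0,"ay": 0,"az": 0},
  {"fingers": 0.65,"tx": 0,"ty": 0,"tz": -0.002,"ax": 0,"ay": 0,"az": 0},
  {"fingers": 0.75,"tx": 0,"ty": 0,"tz": -0.002,"ax": 0,"ay": 0,"az": 0},
  {"fingers": 0.85,"tx": 0,"ty": 0,"tz": -0.002,"ax": 0,"ay": 0,"az": 0},
  {"fingers": 1.0,"tx": 0,"ty": 0,"tz": -0.002,"ax": 0,"ay": 0,"az": 0},
])

```text
time_s: 8.52
tcp_pos: [0.5464, 0.1124, 0.0431]
ee_rot: [[-0.011, -0.995, 0.094], [-0.005, 0.094, 0.996], [-1.0, 0.011, -0.006]]
wrist_force: [-1.8, -7.8, 2.0]
gripper_width: 0.072
```

play_rows([
  {"fingers": 1.0,"tx": 0,"ty": 0,"tz": 0,"ax": 0,"ay": 0,"az": 0},
  {"fingers": 1.0,"tx": 0,"ty": 0,"tz": 0,"ax": 0,"ay": 0,"az": 0},
  {"fingers": 1.0,"tx": 0,"ty": 0,"tz": 0,"ax": 0,"ay": 0,"az": 0},
])

```text
time_s: 8.77
tcp_pos: [0.5453, 0.1125, 0.0424]
ee_rot: [[-0.013, -0.995, 0.094], [-0.006, 0.094, 0.996], [-1.0, 0.013, -0.007]]
wrist_force: [-1.8, -8.2, 1.3]
gripper_width: 0.005
```

```bash
python3 mv.py -13 -8 25
```

```text
now [-13.2   5.1  22.4] F [-8.3  1.   1.3] w 0.00524218258739044 t 8.7667
t [-0.0036 -0.0174  0.0003] a [-0.0006 -0.0023 -0.0041] world [0.558 0.112 0.045]
```

play_rows([
  {"fingers": 1.0,"tx": 0,"ty": -0.003,"tz": 0,"ax": 0,"ay": 0,"az": 0},
  {"fingers": 1.0,"tx": 0,"ty": -0.006,"tz": 0,"ax": 0,"ay": 0,"az": 0},
  {"fingers": 1.0,"tx": 0,"ty": -0.01,"tz": 0,"ax": 0,"ay": 0,"az": 0},
  {"fingers": 1.0,"tx": 0,"ty": -0.01,"tz": 0,"ax": 0,"ay": 0,"az": 0},
])

```text
time_s: 9.1
tcp_pos: [0.5518, 0.1118, 0.0419]
ee_rot: [[-0.016, -0.995, 0.094], [-0.006, 0.094, 0.996], [-1.0, 0.015, -0.008]]
wrist_force: [-3.4, -6.5, 2.3]
gripper_width: 0.005
```

```bash
python3 mv.py -13 -4 25; python3 look.py near5.png 57 18 b
```

```text
now [-13.3  -1.5  21.9] F [-6.8  2.8  2.3] w 0.005347803135392173 t 9.1
t [-0.0041 -0.0032  0.0004] a [-0.0007 -0.0025 -0.0049] world [0.554 0.112 0.045]
```

View pics/near5.png

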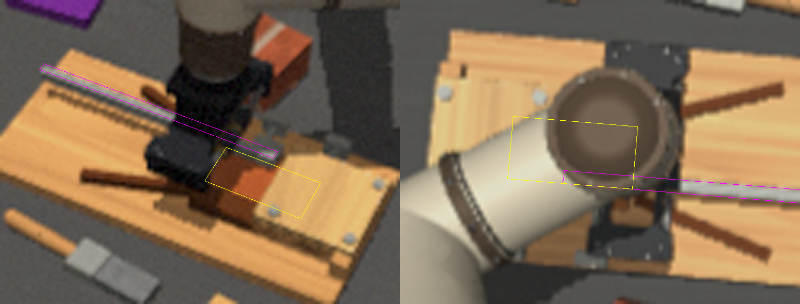

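The bar is now on the 18 mm outline in both views: the jaw is shut on the slip. One more short press home, then a straight retreat.

play_rows([
  {"fingers": 1.0,"tx": 0,"ty": 0,"tz": 0.002,"ax": 0,"ay": 0,"az": 0},
  {"fingers": 1.0,"tx": 0,"ty": 0,"tz": 0.003,"ax": 0,"ay": 0,"az": 0},
  {"fingers": 1.0,"tx": 0,"ty": 0,"tz": 0.003,"ax": 0,"ay": 0,"az": 0},
])

```text
time_s: 9.45
tcp_pos: [0.5518, 0.112, 0.042]
ee_rot: [[-0.017, -0.995, 0.094], [-0.009, 0.094, 0.996], [-1.0, 0.016, -0.011]]
wrist_force: [-0.6, -13.9, 2.4]
gripper_width: 0.007
```

```bash
python3 mv.py -50 -4 25
```

```text
now [-13.1  -1.4  22. ] F [-13.9  -0.6   2.4] w 0.007119199967512918 t 9.45
t [-0.0036 -0.0034 -0.0492] a [-0.0006 -0.0035 -0.0052] world [0.551 0.075 0.045]
```

play_rows([
  {"fingers": 1.0,"tx": 0,"ty": 0,"tz": -0.003,"ax": 0,"ay": 0,"az": 0},
  {"fingers": 1.0,"tx": 0,"ty": 0,"tz": -0.008,"ax": 0,"ay": 0,"az": 0},
  {"fingers": 1.0,"tx": 0,"ty": 0,"tz": -0.02,"ax": 0,"ay": 0,"az": 0},
  {"fingers": 1.0,"tx": 0,"ty": -0.005,"tz": -0.05,"ax": 0,"ay": 0,"az": 0},
  {"fingers": 1.0,"tx": 0,"ty": -0.01,"tz": -0.08,"ax": 0,"ay": 0,"az": 0},
])

```text
time_s: 9.87
tcp_pos: [0.5585, 0.0572, 0.0435]
ee_rot: [[-0.004, -0.996, 0.09], [0.0, 0.09, 0.996], [-1.0, 0.004, 0.0]]
wrist_force: [-0.1, 0.0, 0.7]
gripper_width: 0.007
```

play_rows([
  {"fingers": 1.0,"tx": -0.03,"ty": 0,"tz": 0,"ax": 0,"ay": 0,"az": 0},
  {"fingers": 1.0,"tx": -0.08,"ty": 0,"tz": 0,"ax": 0,"ay": 0,"az": 0},
  {"fingers": 1.0,"tx": -0.13,"ty": 0,"tz": 0,"ax": 0,"ay": 0,"az": 0},
  {"fingers": 1.0,"tx": -0.18,"ty": 0,"tz": 0,"ax": 0,"ay": 0,"az": 0},
  {"fingers": 1.0,"tx": -0.23,"ty": 0,"tz": 0,"ax": 0,"ay": 0,"az": 0},
])

```text
time_s: 10.28
tcp_pos: [0.5586, 0.057, 0.2179]
ee_rot: [[-0.004, -0.996, 0.092], [0.0, 0.092, 0.996], [-1.0, 0.004, 0.0]]
wrist_force: [0.4, -0.7, -0.4]
gripper_width: 0.004
```

play_rows([
  {"fingers": 1.0,"tx": 0,"ty": 0,"tz": -0.05,"ax": 0,"ay": 0,"az": 0},
  {"fingers": 1.0,"tx": 0,"ty": 0,"tz": -0.1,"ax": 0,"ay": 0,"az": 0},
  {"fingers": 1.0,"tx": 0,"ty": 0,"tz": -0.15,"ax": 0,"ay": 0,"az": 0},
  {"fingers": 1.0,"tx": 0,"ty": 0,"tz": -0.2,"ax": 0,"ay": 0,"az": 0},
  {"fingers": 1.0,"tx": 0,"ty": 0,"tz": -0.24,"ax": 0,"ay": 0,"az": 0},
])

```text
time_s: 10.7
tcp_pos: [0.5417, -0.124, 0.2163]
ee_rot: [[-0.003, -0.996, 0.093], [0.001, 0.093, 0.996], [-1.0, 0.004, 0.0]]
wrist_force: [1.0, 0.4, -0.5]
gripper_width: 0.0
```

```bash
python3 mv.py -50 -4 25; python3 look.py near6.png 57 18 b
```

```text
now [-249.   -13.1  196.3] F [ 0.5 -0.9 -0.5] w 0.00038171029760013486 t 10.7
t [0.2285 0.0116 0.2653] a [-0.0002  0.0001 -0.0011] world [0.551 0.075 0.045]
```

View pics/near6.png

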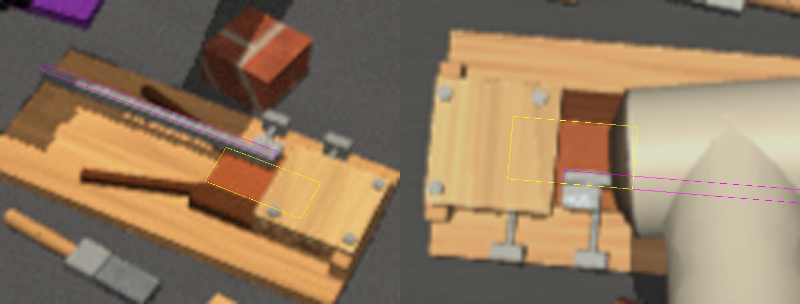

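The slip is clamped and the arm is free. Swinging the arm out of the top view to measure the slip's rear edge and yaw.

play_rows([
  {"fingers": 1.0,"tx": 0,"ty": 0,"tz": -0.05,"ax": 0,"ay": 0,"az": 0},
  {"fingers": 1.0,"tx": 0,"ty": 0,"tz": -0.1,"ax": 0,"ay": 0,"az": 0},
  {"fingers": 1.0,"tx": 0,"ty": 0,"tz": -0.15,"ax": 0,"ay": 0,"az": 0},
  {"fingers": 1.0,"tx": 0,"ty": 0,"tz": -0.2,"ax": 0,"ay": 0,"az": 0},
  {"fingers": 1.0,"tx": 0,"ty": 0,"tz": -0.24,"ax": 0,"ay": 0,"az": 0},
])

```text
time_s: 11.22
tcp_pos: [0.5256, -0.3027, 0.2159]
ee_rot: [[-0.004, -0.996, 0.092], [0.001, 0.092, 0.996], [-1.0, 0.004, 0.0]]
wrist_force: [0.8, 0.7, -0.6]
gripper_width: 0.003
```

Run:
```python
from h import *
q=np.load('q.npy')
# ortho-rectify plane z=0.04 (slip top) around the channel, 0.5 mm/px, and read rear edge along y lines; both cameras
ims=[]
for n in ('top','scene'):
    p=viewer.capture(n)
    xs=np.arange(-30,90,.5);ys=np.arange(-45,60,.5)
    X,Y=np.meshgrid(xs,ys)
    uv=proj(p,T(q,np.c_[X.ravel(),Y.ravel(),0*X.ravel()+40]/1e3)).astype(np.float32).reshape(X.shape+(2,))
    im=cv2.remap(p['image'],uv[...,0],uv[...,1],cv2.INTER_LINEAR);ims.append(im)
    f=im.astype(float);red=f[...,0]-f[...,1]
    for y in (-24,-18,-12,-6,0,6):
        row=red[(ys>=y-2)&(ys<=y+2)].mean(0);sl=(xs>-22)&(xs<15);g=np.gradient(cv2.GaussianBlur(row[None],(0,0),2)[0])
        i=np.argmax(np.abs(g)*sl);print(n,y,'rear edge x',xs[i],round(g[i],1))
save('ortho.png',np.hstack([cv2.resize(i,None,fx=1.6,fy=2.0) for i in ims]))
```

```text
top -24 rear edge x -2.5 5.1
top -18 rear edge x -2.5 3.6
top -12 rear edge x -0.5 3.0
top -6 rear edge x -1.0 3.9
top 0 rear edge x -1.5 4.9
top 6 rear edge x -2.0 5.3
scene -24 rear edge x -1.0 2.4
scene -18 rear edge x -0.5 2.3
scene -12 rear edge x 0.0 2.2
scene -6 rear edge x -1.5 2.3
scene 0 rear edge x -1.0 2.9
scene 6 rear edge x -1.0 3.5
```

View pics/ortho.png

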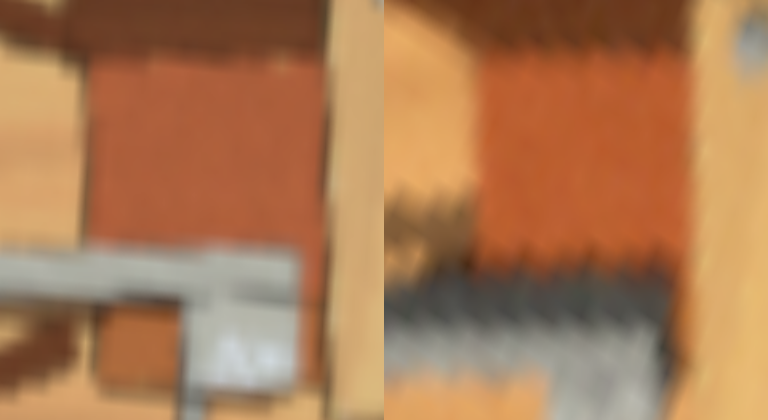

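The rear edge lies at x≈-1 to -2 mm in both views, against about -3 mm when pressed home, so it hasn't slid back. It is square, and its -y edge is at the batten. Handing in.

```bash
python3 -c "
from h import *
print(job.finish_job(), r.sense()['wrist_force'], r.sense()['time_s'])"
```

```text
the job is handed in; nothing more can be done
the job is handed in; nothing more can be done
```

The terracotta slip is loaded and clamped under the hood, and the job was handed in at about 11 s of the 54 s; no verdict is reported.

- **What I did:** One finger's back held the guide bar at about 24 mm open while both fingers pushed the slip square into the channel. The push force rose from about 9 N to 25 N, with only 0.5 mm of travel in the last step, which fits the buffer going fully in (nose near x≈117 mm). I closed the fingers while still pressing so the jaw shut, pressed once more to 14 N, then backed straight out.
- **Last checks:** The bar matches the 18 mm opening. The slip is square, with its -y edge at the batten. Its rear edge is at x≈-1 to -2 mm in both cameras, against about -3 mm expected from the finger position. That 1–2 mm difference is within picture accuracy and shows no sliding back.
- **Not measured:** The buffer itself can't be seen, so its final position is inferred from the push forces and that rear edge. Nothing suggested a bystander was touched, but I did not measure their positions at the end.

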